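# Present a relay to its socket

## Robot

A 7-joint arm with a two-finger parallel gripper is mounted at the origin on a cart in front of the work surface, level with it; the furniture and walls round the work are solid. World frame = base frame: x ahead of the robot, y to its left, z up, the work surface at z = 0. Lengths are in mm, angles in rad, forces in N, time in s.
With the tool pointing down it reaches from about 400 to 875 mm from the base axis. Payload 4.4 kg.
Tool frame: the origin (TCP) lies midway between the tips of the shut fingers; the grasp point (between the pads) lies 19 mm behind it; x points along the fingers, z is the direction in which the jaws open and shut, and the axes are right-handed (so a half turn about x gives the same grasp; the last joint's range is limited). The gripper opens to 85 mm and grips with 20 to 120 N. Pads are 22 mm wide; open, the fingers measure 114 mm over their backs; the gripper's body (76 mm by 85 mm) begins 54 mm behind the grasp point. The pads swing forward as they close: fully open they stand 13 mm farther back than shut.
Start: joints at [-1.299, 0.628, 0.038, 1.517, -0.027, 0.996, -0.02], TCP at [215.395, 613.289, 231.313] pointing down, gripper open.
Joint ranges: [-3.06, 3.06], [-0.37, 2.12], [-1.25, 1.32], [0.18, 2.47], [-1.1, 4.24], [0.23, 1.98], [-2.94, 2.94]. Speed limits (rad/s): [2.57, 2.57, 3.14, 3.14, 3.14, 3.14, 3.14].

## Interface

Orientations are given as [roll, pitch, yaw] about the fixed x, y, z axes, in that order (R = Rz(yaw) Ry(pitch) Rx(roll)).
In Python, from cell import ctrl gives the robot as it stands. The module is installed in compiled form; this text tells all that it offers.
- The arm moves only by the tool servo_tool, never from a script. Its argument "rows" is a list of rows, each an object of numbers: "dx", "dy", "dz": the shift along the tool's x, y, z in units of 750 mm (1.0 is 750 mm); "wx", "wy", "wz": the turn, a rotation vector about the tool's x, y, z in units of 6 degrees (1.0 is 6 degrees); "fingers": the closure, from 0 (fully open) to 1 (shut). In form: [{"dx": .., "dy": .., "dz": .., "wx": .., "wy": .., "wz": .., "fingers": ..}, ...]. A call has 1 to 5 rows; each row shifts and turns the commanded pose from where the row before left it, along the tool's axes as they then stand; what a row does not reach is not made up. A row lasts 1/8 s, in which the tool goes at most 62.5 mm and 10.7 degrees, less where a joint would pass 70% of its speed; a pose out of reach is approached as far as the arm can. A call with a number of a shift or a turn outside -1 to 1 is refused whole. A call with a gripper value outside its range is refused whole. The fingers move at their own pace and stop on an object; the grip force is fixed at half the most. Time passes only in rows, so rows that do not move let the fingers close. It gives the time, the measured TCP pose, the force and the opening at its end, in the units of the state.
- ctrl.read_state(): the state, without advancing time (a new reading comes with each control period).
- ctrl.get_image(name): name is "side" or "top" or "wrist"; returns the picture (480x640x3 uint8, red, green, blue); there is no depth.
- ctrl.camera_info(name): a dict with "fovy" (degrees; the focal length in pixels is half the picture's height over the tangent of half this angle, whatever the lens; pixels are square), "cx", "cy" (the principal point, pixels), "R" (3x3) and "t" (3): a world point X has camera coordinates R X + t. Camera axes: x right, y down, z forward; pixel columns grow to the right and rows downward; lengths in mm; the calibration is good to about 2 mm. A picture is of the moment at which its call begins: read the wrist's pose just before it. camera_info takes no time and is no camera call; for the wrist camera it gives the pose at the moment of the call.
- ctrl.finish_job(): hands the job in, once; it reports no verdict.
Trained networks look in the newest picture that a camera, given by its name, has taken for a name from the list of things; names that differ only in an ending like _2 or _b are one class to them, and where a whole thing is asked for, a point or a joint stands for the part that bears it (a point fixed in the world has none). Each returns a list of dicts, best first, with "conf" (0 to 1); they miss things now and then, are a little off and sometimes report something else, mostly with a low value. They report only what shows in the picture. A call takes as long as a camera call.
- ctrl.search_frame(label, camera): "extent" ([centre column, centre row, width, height] in pixels, round what is visible of it).
- ctrl.silhouettes(label, camera): "region" (480x640 bool, what is visible of it) and "extent" ([centre column, centre row, width, height] in pixels, round what is visible of it).
- ctrl.mark_of(label, camera): "point" ([column, row] in pixels: a listed point, or the origin of a listed thing).
The state is a dict: "clock": time; "qpos": joint angles; "qd": joint speeds; "tau": joint torques, N m; "eef_pos": TCP position; "tool_rot": TCP orientation; "force": force on the tool from outside, world axes, zero at the start; "torque": the same for the moment, N m; "width": finger opening in mm.
Only numpy, scipy, OpenCV 4.12 (cv2) and the standard library are available. Lean on these libraries where they do the work, as an engineer would, in place of code of your own. Each camera call takes 0.05 s, during which the arm holds its last target.

## Task

Pluck the blue relay out of its pocket in the grey tray, carry it over the row formed by the light grey adapter box and the solder spool, and finish holding it still and upright about 1 cm above the white socket on the green board: centred over the socket's opening, long side along the opening's long side (either way round), touching neither socket nor board at any time. Do not plug it in or let go: the program ends with the relay held hovering. Leave the other two relays in their pockets and do not shift anything else on the desk.

Things in the scene. Friction and masses are not known exactly. Their poses are not given: they have to be found in the camera images.
- relay_blue: relay with a blue case: a block 14 (x) x 28 (y) x 22 mm (z); the lowest 4 mm are its pins (10 x 24 mm as a group), the case is above them. Origin at the centre of the underside (pin ends), z up, y along the 28 mm side. It stands in one of the three tray pockets (which one varies), its y along the tray's y, its underside 4 mm above the desk and its top 14 mm above the tray's top face. About 14 to 28 g, smooth hard plastic; hold it across its 14 mm width.
- relay_white: relay with a white case: a block 14 (x) x 28 (y) x 22 mm (z); the lowest 4 mm are its pins (10 x 24 mm as a group), the case is above them. Origin at the centre of the underside (pin ends), z up, y along the 28 mm side. It stands in another pocket; to be left there.
- relay_black: relay with a black case: a block 14 (x) x 28 (y) x 22 mm (z); the lowest 4 mm are its pins (10 x 24 mm as a group), the case is above them. Origin at the centre of the underside (pin ends), z up, y along the 28 mm side. It stands in another pocket; to be left there.
- tray: grey pocket tray, fixed: 70 (x) x 190 (y) x 12 mm, with a raised edge 3 mm higher and 3 mm thick along each long side. Origin at the centre of its underside, on the desk. Three pockets in a row along its y, at y = -55, 0 and +55 mm, each 17 (x) x 31 (y) mm and 8 mm deep. Behind tray and row stands a fixed grey light box with a scanner on it: its front face is at world x = 0.62 m, from y = -0.30 to 0.27 m, 0.17 m high (the scanner higher); keep arm and gripper clear of it.
- board: green circuit board, fixed, lying on a round green plate 9 mm thick that raises it off the desk: 166 (x) x 256 (y) mm, 2 mm thick, with parts up to 28 mm high near its edges. Origin at its middle, on its underside, 9 mm above the desk. It carries the socket.
- socket_mouth (a point): centre of the opening of the white relay socket on the board, at the socket's top face, 23 mm above the desk. The socket is 30 (x) x 46 (y) x 12 mm; its opening is 17 (x) x 31 (y) mm and 8 mm deep. z up, y along the long side of the opening. Other parts on the board stay lower than 38 mm above the desk.
- adapter_box: light grey adapter box, loose, 0.42 kg: 62 (x) x 132 (y) x 47 mm (z), origin at the middle of its underside, z up; its body reaches from y = -52 to +66 mm. It stands between tray and board, its y pointing roughly back towards the robot; with the spool it makes a row running away from the robot.
- solder_spool: solder spool with orange flanges, loose, 0.45 kg, standing on a flange: diameter 60 mm, 47 mm high, origin at the centre of its underside. It stands in line with the adapter box, about 94 mm beyond the box's origin (away from the robot), and completes the row.
- side_cutters: blue-handled side cutters, 52x136x13 mm, bystander at the right; origin at the centre of the underside.
- flux_bottle: small amber flux bottle with needle tip, 30x30x103 mm, bystander far right; origin at the centre of the underside.
- loupe: clear loupe with black ring, 47x47x44 mm, bystander beside the light box, beyond the board; origin at the centre of the underside.
- usb_stick: red USB stick, 18x52x8 mm, bystander at the right; origin at the centre of the underside.

How it is judged (in metres and radians):
On the way, in this order (a step that is already met when the one before it is completed fails the run):
1. the blue relay is held clear of its pocket (z of relay_blue in the frame of tray above 0.02 m and contact force between the fingers and relay_blue above 0.3 N), for 0.1 s.
2. the blue relay passes over the adapter box or the spool, above their tops, in the fingers (x of relay_blue in the frame of adapter_box between -0.031 and 0.031 m and y of relay_blue in the frame of adapter_box between -0.125 and 0.066 m and height (world z) of relay_blue above 0.048 m and contact force between the fingers and relay_blue above 0.3 N).
At the end, for the whole second after the job is handed in: The fingers hold the blue relay still, within 5 mm of the centre of the socket opening in plan, underside 2 to 20 mm above the socket, long sides within 0.14 rad, upright within 0.12 rad, not touching board or socket; all else within 12 mm of its start (contact force between the fingers and relay_blue above 0.5 N and horizontal distance between relay_blue and socket_mouth below 0.005 m and z of relay_blue in the frame of socket_mouth between 0.002 and 0.02 m and angle between the y axis of relay_blue and the y axis of socket_mouth, either way round below 0.14 rad and angle between relay_blue's own z axis and vertical below 0.12 rad and linear speed of relay_blue below 0.02 m/s and contact force between relay_blue and board below 0.05 N and distance of each of relay_white, relay_black, adapter_box, solder_spool, side_cutters, flux_bottle, loupe, usb_stick from where it was at the start of the episode below 0.012 m); the arm keeps its last pose, push and grip.
It fails at once if the relay strikes the board or the socket (contact force between relay_blue and board above 0.3 N).
It fails at once if the white or the black relay is moved by more than 12 mm (distance of any of relay_white, relay_black from where it was at the start of the episode above 0.012 m).
It fails at once if the adapter box or the spool is shifted by more than 12 mm (distance of any of adapter_box, solder_spool from where it was at the start of the episode above 0.012 m).
It fails at once if another thing on the desk is shifted by more than 12 mm (distance of any of side_cutters, flux_bottle, loupe, usb_stick from where it was at the start of the episode above 0.012 m).
It also fails if it takes over 43 s, if anything falls off the work surface, if the arm or the gripper's body presses on something with over 40 N, if the wrist force passes 120 N, or if a joint passes its speed limit or range.

## Working session

There is one attempt and no reset: what is moved stays moved. The work goes in short steps, Python scripts to look and compute and a tool call to move; the robot and the scene stay as the last step left them, time stands still between calls to the robot, and variables do not carry over. Pictures are saved under pics/ and viewed, and the job is handed in when it is done.

Besides the shell and the picture viewer there is one more tool, called after ">>>" as a command line: name --argument value ..., lists and objects as JSON in quotes. servo_tool: Moves the arm, as the interface text tells. Its arguments: {"type":"object","properties":{"rows":{"type":"array"}},"required":["rows"]}

```bash
mkdir -p pics; cat > h.py <<'E'
import numpy as np,cv2
from cell import ctrl
def K(n):
    c=ctrl.camera_info(n); f=240/np.tan(np.radians(c['fovy'])/2)
    return f,c['cx'],c['cy'],np.array(c['R']),np.array(c['t'])
def ray(n,uv,z,k=None):
    f,cx,cy,R,t=k or K(n)
    d=R.T@np.array([(uv[0]-cx)/f,(uv[1]-cy)/f,1.]); o=-R.T@t
    return o+d*(z-o[2])/d[2]
def proj(n,X,k=None):
    f,cx,cy,R,t=k or K(n)
    p=R@np.array(X)+t
    return np.array([cx+f*p[0]/p[2],cy+f*p[1]/p[2]])
def save(n,fn):
    im=ctrl.get_image(n); cv2.imwrite('pics/'+fn,im[:,:,::-1]); return im
E
python3 - <<'E'
from h import *
print({k:np.round(v,3).tolist() for k,v in ctrl.read_state().items()})
for n in ('top','side','wrist'):
    save(n,n+'0.png'); c=ctrl.camera_info(n); f,cx,cy,R,t=K(n); print(n,f,cx,cy,-R.T@t, R.round(2).tolist())
for l in ('relay_blue','tray','adapter_box','solder_spool','board','socket_mouth','relay_white','relay_black'):
    r=ctrl.mark_of(l,'top'); print(l,[(x['conf'],np.round(x['point'],1).tolist()) for x in r[:2]], [ray('top',x['point'],0).round(0).tolist() for x in r[:1]])
print(ctrl.read_state()['clock'])
E
```

```text
{'clock': 0.0, 'qpos': [-1.299, 0.629, 0.038, 1.518, -0.027, 0.996, -0.02], 'qd': [-0.0, 0.002, 0.002, -0.0, -0.002, -0.0, -0.001], 'tau': [-0.001, -56.34, 1.226, -19.344, 0.011, 0.011, 0.0], 'eef_pos': [215.179, 612.691, 230.387], 'tool_rot': [-3.13, 1.569, -1.897], 'force': [0.307, -0.739, -0.395], 'torque': [0.005, -0.006, -0.034], 'width': 85.473}
top 470.1766740285754 323.66814084509764 238.2382990662465 [ 496.76852315  -26.12777688 1396.16559306] [[0.02, -1.0, 0.0], [-1.0, -0.02, -0.06], [0.06, 0.0, -1.0]]
side 601.1450086053834 319.7631790030941 237.2238034492443 [1088.41029942  440.89037878 1323.96623805] [[-0.67, 0.74, -0.0], [0.65, 0.59, -0.47], [-0.35, -0.32, -0.88]]
wrist 417.39004407903855 312.9630028656215 244.24767475512925 [150.37293699 635.62106483 373.76179778] [[0.33, 0.94, -0.0], [0.91, -0.32, 0.27], [0.25, -0.09, -0.96]]
relay_blue [(0.57, [359.3, 288.4])] [[441.0, -134.0, 0.0]]
tray [(0.84, [378.2, 283.4])] [[457.0, -190.0, 0.0]]
adapter_box [(0.76, [294.2, 277.2])] [[470.0, 59.0, 0.0]]
solder_spool [(0.27, [360.8, 287.9])] [[443.0, -139.0, 0.0]]
board [(0.72, [180.9, 263.4]), (0.41, [431.7, 206.1])] [[504.0, 396.0, 0.0]]
socket_mouth [(0.62, [184.6, 271.5])] [[480.0, 384.0, 0.0]]
relay_white [(0.4, [394.9, 288.2])] [[444.0, -240.0, 0.0]]
relay_black [(0.53, [374.9, 284.6])] [[453.0, -180.0, 0.0]]
0.55
```

View pics/top0.png

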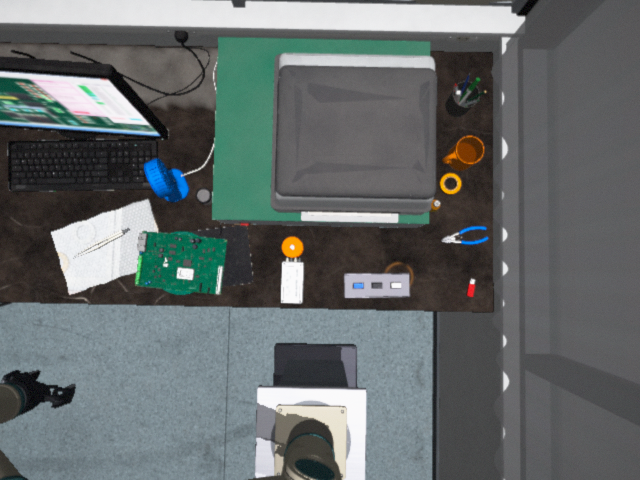

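View pics/side0.png

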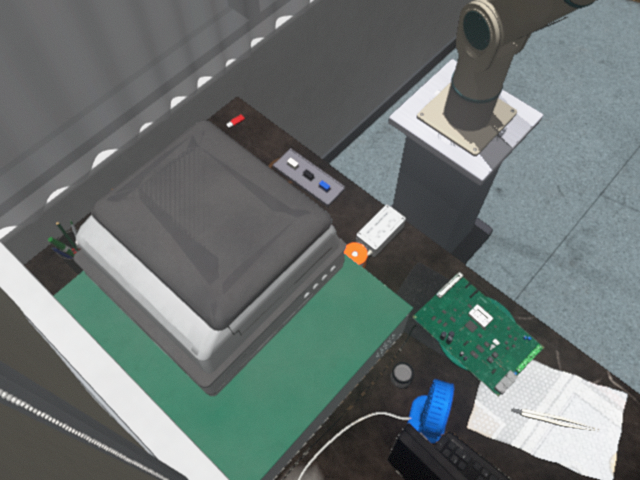

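View pics/wrist0.png

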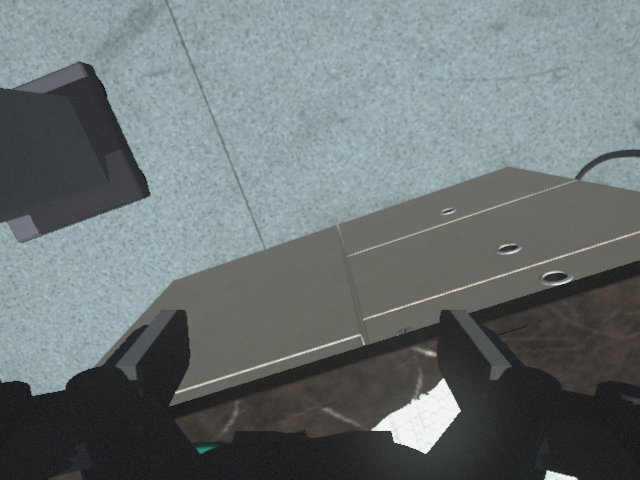

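```bash
python3 - <<'E'
from h import *
from scipy.spatial.transform import Rotation as Ro
s=ctrl.read_state(); print(Ro.from_euler('xyz',s['tool_rot']).as_matrix().round(3))
# wrist cam in tool frame
f,cx,cy,R,t=K('wrist'); RT=Ro.from_euler('xyz',s['tool_rot']).as_matrix()
print('cam in tool',RT.T@(-R.T@t-s['eef_pos']),(R@RT).round(3).tolist())
tri={}
for l,z in (('relay_blue',26),('relay_white',26),('relay_black',26),('adapter_box',47),('solder_spool',47),('tray',12),('board',11),('socket_mouth',23)):
  for n in ('top','side'):
    r=ctrl.silhouettes(l,n)
    for x in r[:1]:
      m=x['region'].astype(np.uint8); ys,xs=np.nonzero(m)
      if len(xs)<5: continue
      c,wh,a=cv2.minAreaRect(np.c_[xs,ys].astype(np.float32))
      b=cv2.boxPoints((c,wh,a)); k=K(n)
      print(l,n,round(x['conf'],2),np.round(c,1),np.round(wh,1),'centre@z',ray(n,c,z,k)[:2].round(1),'corners',[ray(n,p,z,k)[:2].round(0).tolist() for p in b])
print(ctrl.mark_of('socket_mouth','side')[:1],ctrl.read_state()['clock'])
for n,u in (('top',(358.5,285.5)),('side',(325,186.5))): print(ray(n,u,26))
for n,u in (('top',(185.5,273)),('side',(480,317))): print(ray(n,u,23))
im=cv2.imread('pics/top0.png'); cv2.imwrite('pics/topz.png',cv2.resize(im[225:315,120:420],None,fx=2.66,fy=2.66,interpolation=2))
E
```

```text
[[-0.    -0.943  0.331]
 [ 0.     0.331  0.943]
 [-1.     0.    -0.   ]]
cam in tool [-143.16815163   68.72765868   -0.20913422] [[0.0, 0.0, 1.0], [-0.269, -0.963, 0.0], [0.963, -0.269, -0.0]]
relay_blue top 0.44 [357.5 286. ] [4. 9.] centre@z [ 449.1 -127. ] corners [[455.0, -114.0], [455.0, -140.0], [444.0, -140.0], [443.0, -114.0]]
relay_blue side 0.49 [379.8 230.3] [28.3 50.2] centre@z [458.7  64.1] corners [[521.0, 28.0], [384.0, 27.0], [395.0, 101.0], [530.0, 99.0]]
relay_white top 0.4 [395.5 285. ] [4. 9.] centre@z [ 454.2 -237.2] corners [[460.0, -224.0], [460.0, -250.0], [449.0, -250.0], [448.0, -224.0]]
relay_white side 0.6 [292.2 163.8] [11.6  7.2] centre@z [ 458.9 -233.7] corners [[470.0, -248.0], [449.0, -253.0], [447.0, -220.0], [468.0, -215.0]]
relay_black top 0.49 [376. 285.] [4. 8.] centre@z [ 453.1 -180.6] corners [[459.0, -169.0], [459.0, -192.0], [448.0, -192.0], [447.0, -169.0]]
adapter_box top 0.79 [292.  280.5] [45. 22.] centre@z [461.6  62. ] corners [[525.0, 95.0], [527.0, 32.0], [398.0, 29.0], [397.0, 92.0]]
adapter_box side 0.94 [379.8 230.3] [28.3 51.6] ce
[... 583 characters left out ...]
4.0, 531.0], [607.0, 521.0], [586.0, 260.0], [404.0, 272.0]]
board side 0.78 [478. 334.] [118.8  75. ] centre@z [510.1 398.3] corners [[585.0, 259.0], [392.0, 270.0], [437.0, 534.0], [615.0, 513.0]]
socket_mouth top 0.66 [185.5 274. ] [10. 15.] centre@z [473.5 374. ] corners [[488.0, 396.0], [488.0, 353.0], [459.0, 352.0], [459.0, 395.0]]
socket_mouth side 0.8 [479.8 316.3] [19.8 13.4] centre@z [477.6 377. ] corners [[491.0, 354.0], [457.0, 356.0], [464.0, 400.0], [498.0, 397.0]]
[{'point': [480.7, 317.3], 'conf': 0.49}] 1.4
[ 450.57768147 -129.85985696   26.        ]
[ 453.81852623 -122.10982066   26.        ]
[476.40159607 374.13682197  23.        ]
[478.71546257 378.48143329  23.        ]
```

View pics/topz.png

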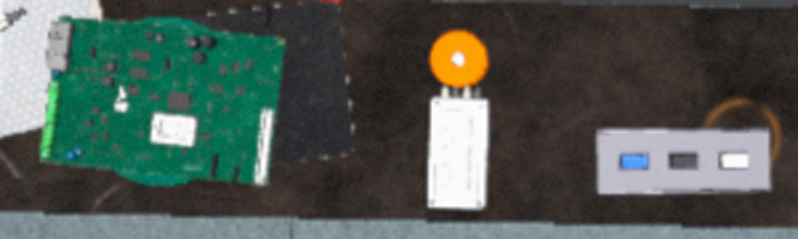

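```bash
cat > plan.py <<'E'
import sys; from h import *
from scipy.spatial.transform import Rotation as Ro
def tgt_R(yawdeg):
    a=np.radians(yawdeg); z=np.array([np.cos(a),np.sin(a),0]); x=np.array([0,0,-1.]); y=np.cross(z,x); return np.c_[x,y,z]
def plan(p,yaw,N,dec=3):
    s=ctrl.read_state(); P=np.array(s['eef_pos'],float); R=Ro.from_euler('xyz',s['tool_rot']).as_matrix()
    rv=Ro.from_matrix(R.T@tgt_R(yaw)).as_rotvec(); P0=P.copy();p=np.array(p,float)
    print('rv deg',np.degrees(rv).round(2),'d',(p-P).round(1),'t',round(s['clock'],2))
    for i in range(N):
        w=(np.degrees(rv)/N/6).round(3); d=(R.T@(P0+(p-P0)*(i+1)/N-P)/750).round(dec)
        print('{"dx":%g,"dy":%g,"dz":%g,"wx":%g,"wy":%g,"wz":%g}'%(*d,*w))
        P=P+R@d*750; R=R@Ro.from_rotvec(np.radians(w*6)).as_matrix()
a=list(map(float,sys.argv[1:])); plan(a[:3],a[3],int(a[4]))
E
python3 plan.py 476 376 231 -4 13
```

```text
rv deg [74.64 -0.   -0.  ] d [ 260.6 -237.3   -0.3] t 1.4
{"dx":0,"dy":-0.033,"dz":-0.014,"wx":0.957,"wy":-0,"wz":-0}
{"dx":0,"dy":-0.035,"dz":-0.011,"wx":0.957,"wy":-0,"wz":-0}
{"dx":0,"dy":-0.035,"dz":-0.007,"wx":0.957,"wy":-0,"wz":-0}
{"dx":0,"dy":-0.036,"dz":-0.004,"wx":0.957,"wy":-0,"wz":-0}
{"dx":0,"dy":-0.036,"dz":0,"wx":0.957,"wy":-0,"wz":-0}
{"dx":0,"dy":-0.036,"dz":0.004,"wx":0.957,"wy":-0,"wz":-0}
{"dx":0,"dy":-0.036,"dz":0.007,"wx":0.957,"wy":-0,"wz":-0}
{"dx":0,"dy":-0.034,"dz":0.011,"wx":0.957,"wy":-0,"wz":-0}
{"dx":0,"dy":-0.033,"dz":0.014,"wx":0.957,"wy":-0,"wz":-0}
{"dx":0,"dy":-0.032,"dz":0.018,"wx":0.957,"wy":-0,"wz":-0}
{"dx":0,"dy":-0.03,"dz":0.02,"wx":0.957,"wy":-0,"wz":-0}
{"dx":0,"dy":-0.028,"dz":0.023,"wx":0.957,"wy":-0,"wz":-0}
{"dx":0,"dy":-0.025,"dz":0.026,"wx":0.957,"wy":-0,"wz":-0}
```

>>> servo_tool --rows '[{"dx": 0, "dy": -0.033, "dz": -0.014, "wx": 0.957, "wy": 0, "wz": 0, "fingers": 0}, {"dx": 0, "dy": -0.035, "dz": -0.011, "wx": 0.957, "wy": 0, "wz": 0, "fingers": 0}, {"dx": 0, "dy": -0.035, "dz": -0.007, "wx": 0.957, "wy": 0, "wz": 0, "fingers": 0}, {"dx": 0, "dy": -0.036, "dz": -0.004, "wx": 0.957, "wy": 0, "wz": 0, "fingers": 0}, {"dx": 0, "dy": -0.036, "dz": 0, "wx": 0.957, "wy": 0, "wz": 0, "fingers": 0}]'

```text
clock: 2.02
eef_pos: [315.9, 521.4, 231.4]
tool_rot: [0.669, 1.571, 1.397]
force: [-0.0, 1.0, -0.9]
width: 85.2
```

>>> servo_tool --rows '[{"dx": 0, "dy": -0.036, "dz": 0.004, "wx": 0.957, "wy": 0, "wz": 0, "fingers": 0}, {"dx": 0, "dy": -0.036, "dz": 0.007, "wx": 0.957, "wy": 0, "wz": 0, "fingers": 0}, {"dx": 0, "dy": -0.034, "dz": 0.011, "wx": 0.957, "wy": 0, "wz": 0, "fingers": 0}, {"dx": 0, "dy": -0.033, "dz": 0.014, "wx": 0.957, "wy": 0, "wz": 0, "fingers": 0}, {"dx": 0, "dy": -0.032, "dz": 0.018, "wx": 0.957, "wy": 0, "wz": 0, "fingers": 0}]'

```text
clock: 2.65
eef_pos: [416.9, 430.4, 231.4]
tool_rot: [1.33, 1.57, 1.557]
force: [0.2, 1.6, 0.1]
width: 85.3
```

>>> servo_tool --rows '[{"dx": 0, "dy": -0.03, "dz": 0.02, "wx": 0.957, "wy": 0, "wz": 0, "fingers": 0}, {"dx": 0, "dy": -0.028, "dz": 0.023, "wx": 0.957, "wy": 0, "wz": 0, "fingers": 0}, {"dx": 0, "dy": -0.025, "dz": 0.026, "wx": 0.957, "wy": 0, "wz": 0, "fingers": 0}, {"dx": 0, "dy": 0, "dz": 0, "wx": 0, "wy": 0, "wz": 0, "fingers": 0}, {"dx": 0, "dy": 0, "dz": 0, "wx": 0, "wy": 0, "wz": 0, "fingers": 0}]'

```text
clock: 3.28
eef_pos: [475.2, 376.4, 231.1]
tool_rot: [2.712, 1.57, 2.643]
force: [0.3, 0.1, -0.1]
width: 85.3
```

```bash
cat > look.py <<'E'
import sys; from h import *
from scipy.spatial.transform import Rotation as Ro
l,z,fn=sys.argv[1],float(sys.argv[2]),sys.argv[3]
s=ctrl.read_state(); k=K('wrist'); save('wrist',fn)
R=Ro.from_euler('xyz',s['tool_rot']).as_matrix()
print('eef',np.round(s['eef_pos'],1),'jaw yaw',np.degrees(np.arctan2(R[1,2],R[0,2])).round(2),'tilt x',R[:,0].round(3),'t',round(s['clock'],2),'w',s['width'],'F',np.round(s['force'],1))
for x in ctrl.mark_of(l,'wrist')[:2]: print('mark',round(x['conf'],2),np.round(x['point'],1),ray('',x['point'],z,k).round(1),'z0:',ray('',x['point'],4,k).round(1))
for x in ctrl.silhouettes(l,'wrist')[:2]:
    ys,xs=np.nonzero(x['region']); c,wh,a=cv2.minAreaRect(np.c_[xs,ys].astype(np.float32))
    print('sil',round(x['conf'],2),np.round(c,1),np.round(wh,1),round(a,1),ray('',c,z,k)[:2].round(1),[ray('',p,z,k)[:2].round(1).tolist() for p in cv2.boxPoints((c,wh,a))])
E
python3 look.py socket_mouth 23 w1.png
```

```text
eef [475.2 376.4 231.1] jaw yaw -3.96 tilt x [-0.001  0.001 -1.   ] t 3.27 w 85.34726029547905 F [ 0.3  0.1 -0.1]
mark 0.69 [314.9 211.3] [476.  375.7  23. ] z0: [475.9 372.    4. ]
sil 0.73 [314.  209.5] [55. 34.] 90.0 [475.4 377.3] [[462.7, 401.6], [491.2, 399.7], [488.4, 352.1], [459.0, 354.1]]
```

View pics/w1.png

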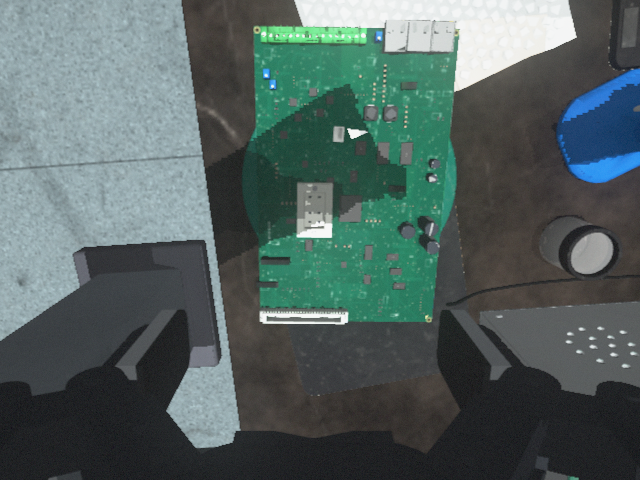

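```bash
python3 plan.py 451 -126 180 1 12
```

```text
rv deg [-4.88 -0.05 -0.03] d [ -23.8 -502.9  -51.2] t 3.42
{"dx":0.006,"dy":-0.056,"dz":0.001,"wx":-0.068,"wy":-0.001,"wz":-0}
{"dx":0.005,"dy":-0.056,"dz":0.001,"wx":-0.068,"wy":-0.001,"wz":-0}
{"dx":0.006,"dy":-0.056,"dz":0,"wx":-0.068,"wy":-0.001,"wz":-0}
{"dx":0.006,"dy":-0.056,"dz":0,"wx":-0.068,"wy":-0.001,"wz":-0}
{"dx":0.005,"dy":-0.056,"dz":-0,"wx":-0.068,"wy":-0.001,"wz":-0}
{"dx":0.006,"dy":-0.056,"dz":-0.001,"wx":-0.068,"wy":-0.001,"wz":-0}
{"dx":0.006,"dy":-0.056,"dz":-0.001,"wx":-0.068,"wy":-0.001,"wz":-0}
{"dx":0.005,"dy":-0.055,"dz":-0.002,"wx":-0.068,"wy":-0.001,"wz":-0}
{"dx":0.006,"dy":-0.056,"dz":-0.002,"wx":-0.068,"wy":-0.001,"wz":-0}
{"dx":0.006,"dy":-0.056,"dz":-0.003,"wx":-0.068,"wy":-0.001,"wz":-0}
{"dx":0.005,"dy":-0.056,"dz":-0.002,"wx":-0.068,"wy":-0.001,"wz":-0}
{"dx":0.006,"dy":-0.056,"dz":-0.004,"wx":-0.068,"wy":-0.001,"wz":-0}
```

>>> servo_tool --rows '[{"dx": 0.006, "dy": -0.056, "dz": 0.001, "wx": -0.068, "wy": 0, "wz": 0, "fingers": 0}, {"dx": 0.005, "dy": -0.056, "dz": 0.001, "wx": -0.068, "wy": 0, "wz": 0, "fingers": 0}, {"dx": 0.006, "dy": -0.056, "dz": 0, "wx": -0.068, "wy": 0, "wz": 0, "fingers": 0}, {"dx": 0.006, "dy": -0.056, "dz": 0, "wx": -0.068, "wy": 0, "wz": 0, "fingers": 0}, {"dx": 0.005, "dy": -0.056, "dz": 0, "wx": -0.068, "wy": 0, "wz": 0, "fingers": 0}]'

```text
clock: 4.05
eef_pos: [465.2, 165.6, 210.3]
tool_rot: [1.14, 1.57, 1.108]
force: [0.9, -0.7, -0.1]
width: 85.4
```

>>> servo_tool --rows '[{"dx": 0.006, "dy": -0.056, "dz": -0.001, "wx": -0.068, "wy": 0, "wz": 0, "fingers": 0}, {"dx": 0.006, "dy": -0.056, "dz": -0.001, "wx": -0.068, "wy": 0, "wz": 0, "fingers": 0}, {"dx": 0.005, "dy": -0.055, "dz": -0.002, "wx": -0.068, "wy": 0, "wz": 0, "fingers": 0}, {"dx": 0.006, "dy": -0.056, "dz": -0.002, "wx": -0.068, "wy": 0, "wz": 0, "fingers": 0}, {"dx": 0.006, "dy": -0.056, "dz": -0.003, "wx": -0.068, "wy": 0, "wz": 0, "fingers": 0}]'

```text
clock: 4.68
eef_pos: [454.9, -43.5, 188.6]
tool_rot: [0.454, 1.57, 0.458]
force: [0.1, 0.3, -0.3]
width: 85.6
```

>>> servo_tool --rows '[{"dx": 0.005, "dy": -0.056, "dz": -0.002, "wx": -0.068, "wy": 0, "wz": 0, "fingers": 0}, {"dx": 0.006, "dy": -0.056, "dz": -0.004, "wx": -0.068, "wy": 0, "wz": 0, "fingers": 0}, {"dx": 0, "dy": 0, "dz": 0, "wx": 0, "wy": 0, "wz": 0, "fingers": 0}, {"dx": 0, "dy": 0, "dz": 0, "wx": 0, "wy": 0, "wz": 0, "fingers": 0}]'

```text
clock: 5.18
eef_pos: [450.8, -126.0, 180.3]
tool_rot: [1.572, 1.57, 1.589]
force: [-1.0, 0.5, 0.1]
width: 85.1
```

```bash
python3 look.py relay_blue 26 w2.png
```

```text
eef [ 450.8 -126.   180.3] jaw yaw 0.95 tilt x [-0.     0.001 -1.   ] t 5.17 w 85.06065575070569 F [-1.   0.5  0.1]
mark 0.93 [313.5 224.9] [ 450.5 -126.2   26. ] z0: [ 450.6 -131.2    4. ]
sil 0.62 [313.5 227. ] [40. 19.] 90.0 [ 450.5 -127.7] [[443.4, -113.0], [457.1, -112.8], [457.8, -142.8], [443.8, -143.0]]
```

View pics/w2.png

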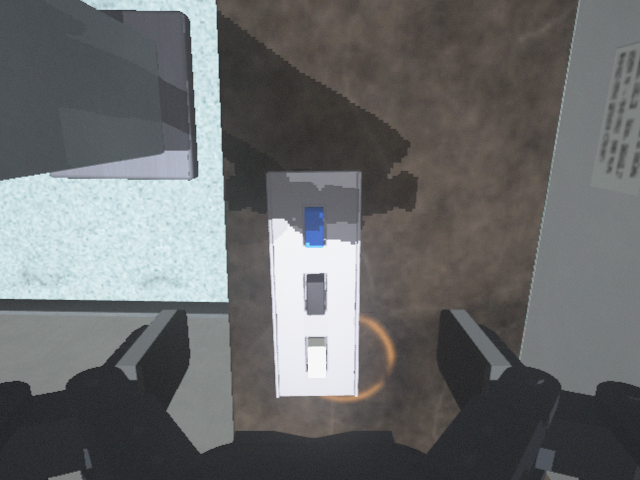

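```bash
python3 - <<'E'
from h import *
im=cv2.imread('pics/w2.png'); cv2.imwrite('pics/w2z.png',cv2.resize(im[190:290,270:370],None,fx=6,fy=6,interpolation=0))
for y in range(200,254,1): print(y,im[y,315][::-1],end=' ')
print()
for x in range(300,330): print(x,im[230,x][::-1],end=' ')
E
```

```text
200 [101 102 108] 201 [102 104 110] 202 [106 105 112] 203 [ 96 100 104] 204 [ 98  99 106] 205 [ 98 101 106] 206 [ 95  97 109] 207 [ 57  75 112] 208 [ 60  78 122] 209 [ 61  80 124] 210 [ 59  79 126] 211 [ 64  87 139] 212 [ 66  91 143] 213 [ 67  92 141] 214 [ 66  91 143] 215 [ 66  89 142] 216 [ 66  91 143] 217 [ 69  89 143] 218 [ 68  92 144] 219 [ 71  92 146] 220 [ 70  90 145] 221 [ 67  90 142] 222 [ 69  90 143] 223 [ 70  92 144] 224 [ 72  91 145] 225 [ 68  89 144] 226 [ 69  91 144] 227 [ 72  92 144] 228 [ 73  93 146] 229 [ 74  98 149] 230 [ 74 100 160] 231 [ 84 121 202] 232 [ 82 119 202] 233 [ 79 118 198] 234 [ 78 115 196] 235 [ 80 117 198] 236 [ 86 122 202] 237 [ 81 119 198] 238 [ 85 122 200] 239 [ 82 115 200] 240 [ 86 119 202] 241 [ 84 120 200] 242 [ 86 122 203] 243 [ 82 119 200] 244 [ 82 117 198] 245 [101 159 242] 246 [131 218 247] 247 [173 216 247] 248 [241 242 245] 249 [242 242 245] 250 [242 242 245] 251 [242 243 245] 252 [242 242 245] 253 [242 242 245] 
300 [145 143 153] 301 [138 139 146] 302 [119 119 128] 303 [102 103 111] 304 [ 95 102 118] 305 [ 79  96 139] 306 [ 73 100 155] 307 [ 76 102 162] 308 [ 75 102 162] 309 [ 77 104 161] 310 [ 72 101 162] 311 [ 74 101 161] 312 [ 74  99 160] 313 [ 74  99 162] 314 [ 74  98 161] 315 [ 74 100 160] 316 [ 74 101 162] 317 [ 72 100 160] 318 [ 74  98 154] 319 [ 79 109 178] 320 [ 82 120 203] 321 [ 80 120 203] 322 [ 78 115 193] 323 [ 89 111 163] 324 [103 109 126] 325 [103 103 111] 326 [118 120 127] 327 [136 140 145] 328 [143 144 151] 329 [142 144 150]
```

View pics/w2z.png

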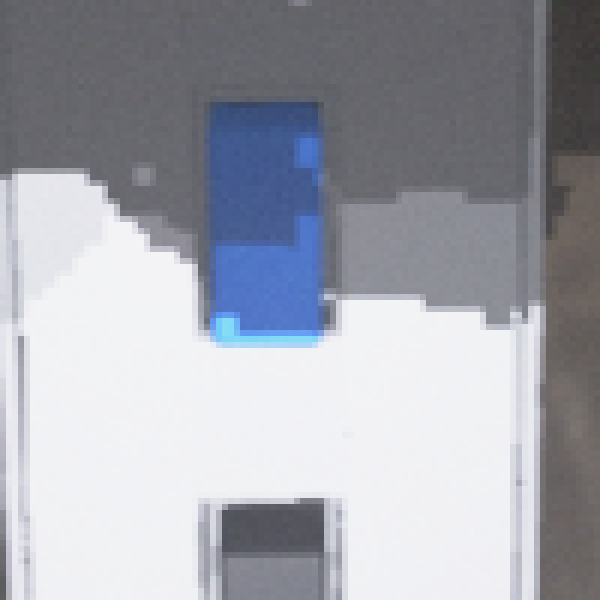

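```bash
python3 - <<'E'
from h import *
k=K('wrist')
for uv in ((314,206.8),(314,211),(314,245),(314,247.7)): print(uv,ray('',uv,26,k).round(1),ray('',uv,12,k).round(1))
for uv in ((304.5,228),(323.6,228)): print(uv,ray('',uv,26,k).round(1))
# tray corners z=15 rims / z=12 
for uv in ((267,172),(361,172),(277,396.5),(358.5,396.5)): print(uv,ray('',uv,12,k).round(1),ray('',uv,0,k).round(1))
for y in (-116,-144): print(proj('',(450.5,y,26),k))
E
python3 plan.py 450.6 -129.5 80 1.5 4
```

```text
(314, 206.8) [ 450.8 -112.2   26. ] [ 450.9 -114.8   12. ]
(314, 211) [ 450.9 -115.3   26. ] [ 451. -118.   12.]
(314, 245) [ 451.4 -140.9   26. ] [ 451.5 -144.8   12. ]
(314, 247.7) [ 451.4 -142.9   26. ] [ 451.5 -147.    12. ]
(304.5, 228) [ 444.2 -128.1   26. ]
(323.6, 228) [ 458.1 -127.8   26. ]
(267, 172) [415.7 -89.4  12. ] [414.4 -90.6   0. ]
(361, 172) [485.1 -88.1  12. ] [486.5 -89.3   0. ]
(277, 396.5) [ 422.2 -280.9   12. ] [ 421.2 -289.5    0. ]
(358.5, 396.5) [ 492.5 -279.7   12. ] [ 494.2 -288.2    0. ]
[313.48052064 211.92460382]
[312.76170805 249.04693195]
rv deg [-0.44  0.01 -0.04] d [  -0.4   -4.  -100.4] t 5.33
{"dx":0.033,"dy":-0.001,"dz":-0,"wx":-0.018,"wy":0,"wz":-0.002}
{"dx":0.034,"dy":-0.002,"dz":-0,"wx":-0.018,"wy":0,"wz":-0.002}
{"dx":0.033,"dy":-0.001,"dz":-0,"wx":-0.018,"wy":0,"wz":-0.002}
{"dx":0.034,"dy":-0.001,"dz":-0.001,"wx":-0.018,"wy":0,"wz":-0.002}
```

>>> servo_tool --rows '[{"dx": 0.033, "dy": -0.001, "dz": 0.0, "wx": -0.04, "wy": 0, "wz": 0, "fingers": 0.67}, {"dx": 0.034, "dy": -0.001, "dz": 0.001, "wx": -0.04, "wy": 0, "wz": 0, "fingers": 0.67}, {"dx": 0.033, "dy": -0.001, "dz": 0, "wx": -0.04, "wy": 0, "wz": 0, "fingers": 0.67}, {"dx": 0.034, "dy": -0.001, "dz": 0, "wx": -0.04, "wy": 0, "wz": 0, "fingers": 0.67}, {"dx": 0, "dy": 0, "dz": 0, "wx": 0, "wy": 0, "wz": 0, "fingers": 0.67}]'

```text
clock: 5.95
eef_pos: [450.5, -128.8, 78.7]
tool_rot: [2.72, 1.567, 2.754]
force: [0.1, -0.1, -0.1]
width: 28.0
```

```bash
python3 look.py relay_blue 26 w3.png;python3 plan.py 451.4 -129.3 16 2 3; python3 - <<'E'
from h import *
k=K('wrist')
print([proj('',(451.4+a,-129.3+b,26),k).round(1).tolist() for a in(-7,7) for b in (-14,14)])
E
```

```text
eef [ 450.5 -128.8   78.7] jaw yaw 1.94 tilt x [-0.003  0.001 -1.   ] t 5.95 w 27.965745455223054 F [ 0.1 -0.1 -0.1]
mark 0.74 [314.7 260.9] [ 450.3 -123.8   26. ] z0: [ 450.5 -130.8    4. ]
sil 0.9 [315.5 267. ] [60. 29.] 90.0 [ 450.8 -126.9] [[443.2, -111.9], [457.2, -111.4], [458.7, -142.6], [444.0, -143.1]]
rv deg [-0.1   0.07  0.01] d [ -0.7   0.5 -64.6] t 6.1
{"dx":0.029,"dy":0,"dz":-0,"wx":-0.005,"wy":0.004,"wz":0.001}
{"dx":0.028,"dy":0,"dz":-0.001,"wx":-0.005,"wy":0.004,"wz":0.001}
{"dx":0.029,"dy":0.001,"dz":-0,"wx":-0.005,"wy":0.004,"wz":0.001}
[[298.3, 293.7], [299.6, 240.6], [325.8, 294.6], [328.2, 241.5]]
```

View pics/w3.png

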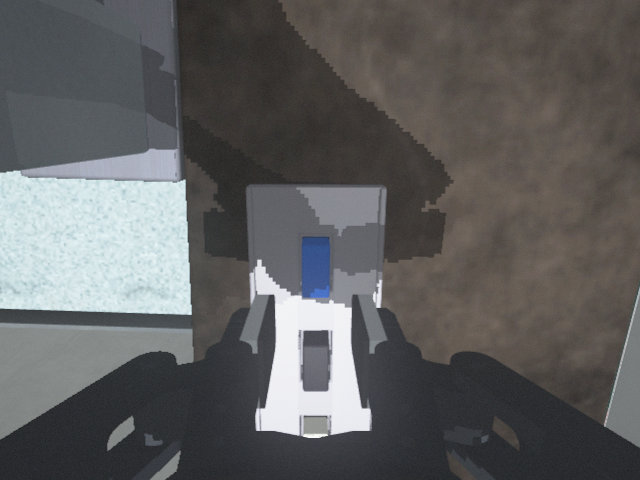

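>>> servo_tool --rows '[{"dx": 0.029, "dy": 0, "dz": 0.0015, "wx": 0, "wy": 0, "wz": 0, "fingers": 0.67}, {"dx": 0.028, "dy": 0, "dz": 0, "wx": 0, "wy": 0, "wz": 0, "fingers": 0.67}, {"dx": 0.02, "dy": 0, "dz": 0, "wx": 0, "wy": 0, "wz": 0, "fingers": 0.67}, {"dx": 0.008, "dy": 0, "dz": 0, "wx": 0, "wy": 0, "wz": 0, "fingers": 0.67}, {"dx": 0, "dy": 0, "dz": 0, "wx": 0, "wy": 0, "wz": 0, "fingers": 0.67}]'

```text
clock: 6.72
eef_pos: [452.7, -130.0, 16.1]
tool_rot: [-1.423, 1.571, -1.39]
force: [-0.7, -0.1, -0.5]
width: 28.3
```

```bash
python3 look.py relay_blue 26 w4.png
```

```text
eef [ 452.7 -130.    16.1] jaw yaw 1.85 tilt x [ 0. -0. -1.] t 6.72 w 28.34634095217983 F [-0.7 -0.1 -0.5]
mark 0.8 [309.9 302.6] [ 450.6 -120.2   26. ] z0: [ 450.7 -129.7    4. ]
sil 0.8 [309.5 317. ] [88. 41.] 90.0 [ 450.6 -125.6] [[443.2, -109.6], [457.0, -109.1], [458.5, -142.6], [443.8, -143.1]]
```

View pics/w4.png

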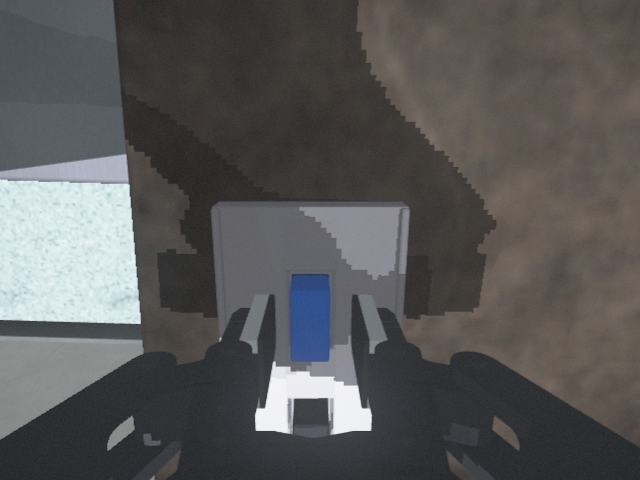

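>>> servo_tool --rows '[{"dx": 0, "dy": 0.001, "dz": -0.0015, "wx": 0, "wy": 0, "wz": 0, "fingers": 0.67}, {"dx": 0, "dy": 0, "dz": 0, "wx": 0, "wy": 0, "wz": 0, "fingers": 0.8}, {"dx": 0, "dy": 0, "dz": 0, "wx": 0, "wy": 0, "wz": 0, "fingers": 1}, {"dx": 0, "dy": 0, "dz": 0, "wx": 0, "wy": 0, "wz": 0, "fingers": 1}, {"dx": 0, "dy": 0, "dz": 0, "wx": 0, "wy": 0, "wz": 0, "fingers": 1}]'

```text
clock: 7.5
eef_pos: [451.5, -129.3, 16.5]
tool_rot: [0.526, 1.57, 0.558]
force: [-0.8, 0.1, 4.2]
width: 11.9
```

```bash
python3 look.py relay_blue 26 w5.png
```

```text
eef [ 451.5 -129.3   16.5] jaw yaw 1.85 tilt x [ 0.  0. -1.] t 7.5 w 11.889478819401408 F [-0.8  0.1  4.2]
mark 0.93 [314.3 305.6] [ 450.8 -120.7   26. ] z0: [ 451.2 -130.4    4. ]
sil 0.79 [312.5 319. ] [86. 39.] 90.0 [ 450.4 -125.7] [[443.2, -110.0], [456.5, -109.6], [457.9, -142.5], [443.9, -142.9]]
```

View pics/w5.png

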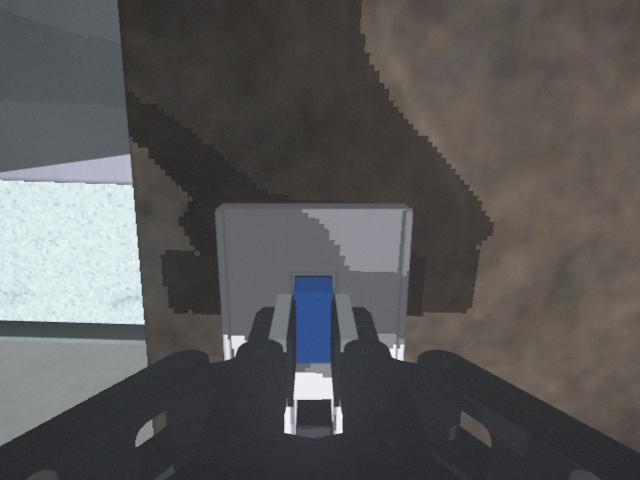

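>>> servo_tool --rows '[{"dx": -0.008, "dy": 0, "dz": 0, "wx": 0, "wy": 0, "wz": 0, "fingers": 1}, {"dx": -0.012, "dy": 0, "dz": 0, "wx": 0, "wy": 0, "wz": 0, "fingers": 1}, {"dx": -0.016, "dy": 0, "dz": 0, "wx": 0, "wy": 0, "wz": 0, "fingers": 1}, {"dx": -0.016, "dy": 0, "dz": 0, "wx": 0, "wy": 0, "wz": 0, "fingers": 1}, {"dx": 0, "dy": 0, "dz": 0, "wx": 0, "wy": 0, "wz": 0, "fingers": 1}]'

```text
clock: 8.28
eef_pos: [452.2, -129.5, 56.2]
tool_rot: [-0.333, 1.568, -0.3]
force: [-0.3, 0.2, -1.1]
width: 12.2
```

```bash
python3 look.py relay_blue 26 w6.png; python3 -c "
from h import *
im=save('side','s6.png')
im=cv2.imread('pics/s6.png'); print(proj('side',(451,-129,50)));cv2.imwrite('pics/s6z.png',cv2.resize(im[110:260,250:400],None,fx=4,fy=4))"
```

```text
eef [ 452.2 -129.5   56.2] jaw yaw 1.88 tilt x [ 0.002 -0.001 -1.   ] t 8.28 w 12.198699396374563 F [-0.3  0.2 -1.1]
mark 0.58 [313.3 305. ] [ 452.  -138.2   26. ] z0: [ 452.4 -148.     4. ]
sil 0.78 [312.5 318.5] [87. 39.] 90.0 [ 451.8 -144.9] [[442.6, -124.2], [459.7, -123.7], [461.7, -166.8], [443.4, -167.4]]
[323.77127592 179.09364858]
```

View pics/w6.png

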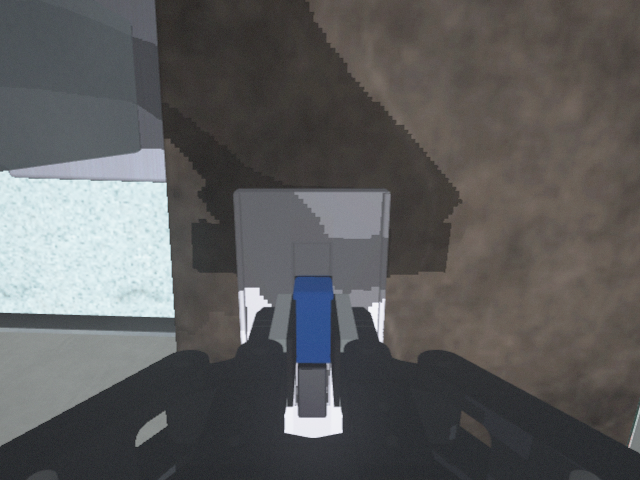

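View pics/s6z.png

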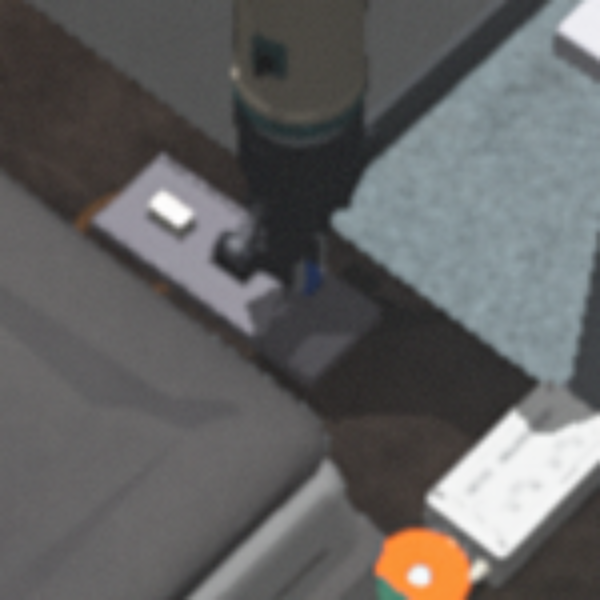

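```bash
python3 - <<'E'
from h import *
# cam in tool frame: pos (-143.2,68.7,0), rows
R=np.array([[0,0,1],[-.269,-.963,0],[.963,-.269,0]]);o=np.array([-143.17,68.73,-.2])
for r in (276,289.5,361.5,363):
  for xx in (-9.7,4.3):
    d=R.T@np.array([(313.5-312.96)/417.39,(r-244.25)/417.39,1]); print(r,xx,(o+d*(xx-o[0])/d[0]).round(1))
im=cv2.imread('pics/w6.png')
print([(y,im[y,314].tolist()) for y in list(range(272,296,1))+list(range(355,370))])
E
python3 plan.py 475.7 376 150 -4 15
```

```text
276 -9.7 [-9.7 20.3 -0. ]
276 4.3 [ 4.3 15.2  0. ]
289.5 -9.7 [-9.7 15.4 -0. ]
289.5 4.3 [4.3 9.8 0. ]
361.5 -9.7 [ -9.7 -12.4  -0. ]
361.5 4.3 [  4.3 -20.9   0. ]
363 -9.7 [ -9.7 -13.   -0. ]
363 4.3 [  4.3 -21.6   0. ]
[(272, [108, 100, 100]), (273, [106, 100, 99]), (274, [109, 101, 98]), (275, [101, 89, 79]), (276, [79, 59, 52]), (277, [118, 72, 49]), (278, [123, 75, 45]), (279, [123, 73, 45]), (280, [123, 74, 48]), (281, [123, 76, 48]), (282, [123, 75, 43]), (283, [126, 76, 50]), (284, [121, 71, 45]), (285, [124, 74, 49]), (286, [128, 76, 53]), (287, [125, 74, 47]), (288, [125, 74, 49]), (289, [124, 74, 48]), (290, [127, 74, 51]), (291, [129, 74, 48]), (292, [137, 80, 50]), (293, [137, 77, 44]), (294, [140, 80, 50]), (295, [142, 81, 52]), (355, [139, 79, 47]), (356, [138, 79, 46]), (357, [143, 82, 53]), (358, [141, 81, 51]), (359, [140, 80, 50]), (360, [143, 81, 48]), (361, [138, 79, 49]), (362, [124, 73, 47]), (363, [81, 58, 47]), (364, [55, 48, 49]), (365, [53, 47, 47]), (366, [56, 51, 51]), (367, [65, 59, 58]), (368, [77, 72, 70]), (369, [93, 83, 84])]
rv deg [ 5.86 -0.03 -0.0
[... 262 characters left out ...]
.065,"wy":-0,"wz":-0}
{"dx":-0.008,"dy":0.045,"dz":0.002,"wx":0.065,"wy":-0,"wz":-0}
{"dx":-0.009,"dy":0.045,"dz":0.002,"wx":0.065,"wy":-0,"wz":-0}
{"dx":-0.008,"dy":0.045,"dz":0.002,"wx":0.065,"wy":-0,"wz":-0}
{"dx":-0.009,"dy":0.045,"dz":0.001,"wx":0.065,"wy":-0,"wz":-0}
{"dx":-0.008,"dy":0.045,"dz":0.002,"wx":0.065,"wy":-0,"wz":-0}
{"dx":-0.009,"dy":0.045,"dz":0,"wx":0.065,"wy":-0,"wz":-0}
{"dx":-0.008,"dy":0.045,"dz":0.001,"wx":0.065,"wy":-0,"wz":-0}
{"dx":-0.008,"dy":0.045,"dz":0,"wx":0.065,"wy":-0,"wz":-0}
{"dx":-0.009,"dy":0.045,"dz":0,"wx":0.065,"wy":-0,"wz":-0}
{"dx":-0.008,"dy":0.045,"dz":-0,"wx":0.065,"wy":-0,"wz":-0}
{"dx":-0.009,"dy":0.045,"dz":-0.001,"wx":0.065,"wy":-0,"wz":-0}
```

>>> servo_tool --rows '[{"dx": -0.04, "dy": 0, "dz": 0, "wx": 0, "wy": 0, "wz": 0, "fingers": 1}, {"dx": -0.04, "dy": 0.02, "dz": 0.002, "wx": 0.065, "wy": 0, "wz": 0, "fingers": 1}, {"dx": -0.03, "dy": 0.035, "dz": 0.002, "wx": 0.065, "wy": 0, "wz": 0, "fingers": 1}, {"dx": -0.017, "dy": 0.045, "dz": 0.003, "wx": 0.065, "wy": 0, "wz": 0, "fingers": 1}, {"dx": 0, "dy": 0.045, "dz": 0.003, "wx": 0.065, "wy": 0, "wz": 0, "fingers": 1}]'

```text
clock: 9.1
eef_pos: [457.2, -19.6, 150.9]
tool_rot: [0.066, 1.569, 0.07]
force: [0.5, 0.4, -0.6]
width: 12.2
```

>>> servo_tool --rows '[{"dx": 0, "dy": 0.045, "dz": 0.003, "wx": 0.065, "wy": 0, "wz": 0, "fingers": 1}, {"dx": 0, "dy": 0.045, "dz": 0.002, "wx": 0.065, "wy": 0, "wz": 0, "fingers": 1}, {"dx": 0, "dy": 0.045, "dz": 0.002, "wx": 0.065, "wy": 0, "wz": 0, "fingers": 1}, {"dx": 0, "dy": 0.045, "dz": 0.002, "wx": 0.065, "wy": 0, "wz": 0, "fingers": 1}, {"dx": 0, "dy": 0.045, "dz": 0.002, "wx": 0.065, "wy": 0, "wz": 0, "fingers": 1}]'

```text
clock: 9.72
eef_pos: [466.0, 149.2, 149.8]
tool_rot: [-2.695, 1.57, -2.724]
force: [-0.3, -0.1, -0.0]
width: 12.2
```

```bash
python3 plan.py 475.7 376 150 -4 7
```

```text
rv deg [ 2.33 -0.05  0.03] d [9.700e+00 2.268e+02 2.000e-01] t 9.72
{"dx":-0,"dy":0.043,"dz":0.001,"wx":0.055,"wy":-0.001,"wz":0.001}
{"dx":-0,"dy":0.043,"dz":-0,"wx":0.055,"wy":-0.001,"wz":0.001}
{"dx":-0,"dy":0.044,"dz":-0,"wx":0.055,"wy":-0.001,"wz":0.001}
{"dx":-0,"dy":0.043,"dz":-0,"wx":0.055,"wy":-0.001,"wz":0.001}
{"dx":-0,"dy":0.043,"dz":-0.001,"wx":0.055,"wy":-0.001,"wz":0.001}
{"dx":-0,"dy":0.043,"dz":-0,"wx":0.055,"wy":-0.001,"wz":0.001}
{"dx":-0,"dy":0.044,"dz":-0.001,"wx":0.055,"wy":-0.001,"wz":0.001}
```

>>> servo_tool --rows '[{"dx": 0, "dy": 0.043, "dz": 0.001, "wx": 0.055, "wy": 0, "wz": 0, "fingers": 1}, {"dx": 0, "dy": 0.043, "dz": 0, "wx": 0.055, "wy": 0, "wz": 0, "fingers": 1}, {"dx": 0, "dy": 0.044, "dz": 0, "wx": 0.055, "wy": 0, "wz": 0, "fingers": 1}, {"dx": 0, "dy": 0.043, "dz": 0, "wx": 0.055, "wy": 0, "wz": 0, "fingers": 1}, {"dx": 0, "dy": 0.043, "dz": -0.001, "wx": 0.055, "wy": 0, "wz": 0, "fingers": 1}]'

```text
clock: 10.35
eef_pos: [472.6, 310.9, 149.6]
tool_rot: [-2.412, 1.57, -2.47]
force: [0.1, 0.7, -0.0]
width: 12.1
```

>>> servo_tool --rows '[{"dx": 0, "dy": 0.043, "dz": 0, "wx": 0.055, "wy": 0, "wz": 0, "fingers": 1}, {"dx": 0, "dy": 0.044, "dz": -0.001, "wx": 0.055, "wy": 0, "wz": 0, "fingers": 1}, {"dx": 0, "dy": 0, "dz": 0, "wx": 0, "wy": 0, "wz": 0, "fingers": 1}, {"dx": 0, "dy": 0, "dz": 0, "wx": 0, "wy": 0, "wz": 0, "fingers": 1}]'

```text
clock: 10.85
eef_pos: [475.9, 374.0, 149.7]
tool_rot: [-2.008, 1.569, -2.078]
force: [0.5, -0.6, -0.4]
width: 11.9
```

```bash
python3 look.py socket_mouth 23 w7.png; python3 -c "
import cv2
im=cv2.imread('pics/w7.png');cv2.imwrite('pics/w7z.png',cv2.resize(im[180:380,240:400],None,fx=3,fy=3,interpolation=0))"
```

```text
eef [475.9 374.  149.7] jaw yaw -4.0 tilt x [-0.001 -0.002 -1.   ] t 10.85 w 11.93075725822804 F [ 0.5 -0.6 -0.4]
mark 0.61 [314.6 227.6] [476.5 378.   23. ] z0: [476.2 373.5   4. ]
sil 0.57 [313.  228.5] [46. 69.] -0.0 [475.4 377.4] [[458.1, 354.5], [462.1, 401.4], [491.9, 399.3], [489.3, 352.3]]
```

View pics/w7.png

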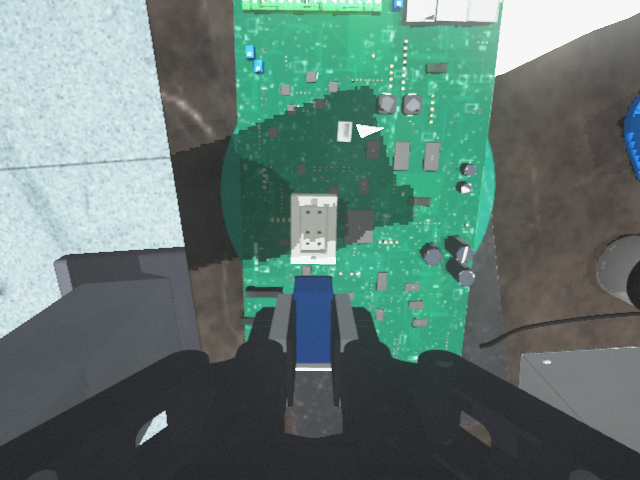

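View pics/w7z.png

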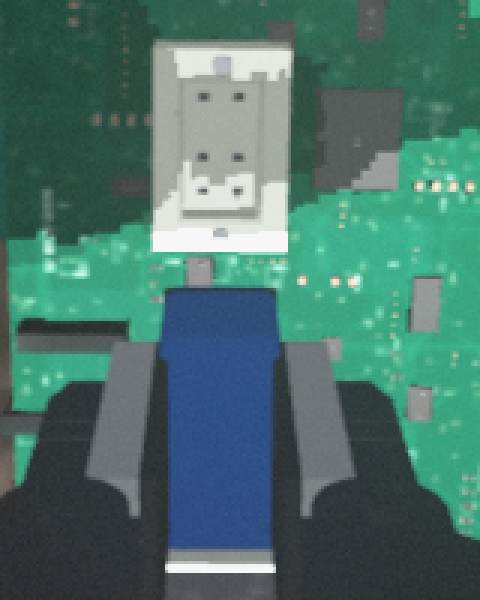

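```bash
python3 - <<'E'
from h import *
k=K('wrist')
P=[ray('',uv,23,k)[:2] for uv in ((291,195.7),(338,195.7),(291,263.6),(336,263.6))]
print(np.round(P,1).tolist(),np.mean(P,0))
Q=[ray('',uv,23,k)[:2] for uv in ((300.8,205.5),(328,205.5),(300.3,253),(327,253))]
print(np.round(Q,1).tolist(),np.mean(Q,0))
E
python3 plan.py 475.5 376 85 -4 3
```

```text
[[463.2, 400.0], [493.7, 397.9], [459.2, 353.7], [489.8, 351.5]] [476.49542739 375.75641469]
[[469.1, 393.1], [486.8, 391.9], [466.2, 360.7], [484.2, 359.5]] [476.55328899 376.2950852 ]
rv deg [-0.08 -0.02  0.05] d [ -0.9   2.3 -65.3] t 11.0
{"dx":0.029,"dy":0.001,"dz":-0,"wx":-0.004,"wy":-0.001,"wz":0.003}
{"dx":0.029,"dy":0.001,"dz":-0.001,"wx":-0.004,"wy":-0.001,"wz":0.003}
{"dx":0.029,"dy":0.001,"dz":-0,"wx":-0.004,"wy":-0.001,"wz":0.003}
```

```bash
python3 - <<'E'
from h import *
R=np.array([[0,0,1],[-.269,-.963,0],[.963,-.269,0]]);o=np.array([-143.17,68.73,-.2])
for zt in (149.7,150.5):
  a=[]
  for u,r in ((291,195.7),(338,195.7),(291,263.6),(336,263.6)):
    d=R.T@np.array([(u-312.96)/417.39,(r-244.25)/417.39,1]); a.append(o+d*(zt-23-o[0])/d[0])
  print(np.mean(a,0))
E
```

```text
[126.7          2.90124912   0.4843732 ]
[127.5          2.70610702   0.48640195]
```

>>> servo_tool --rows '[{"dx": 0.03, "dy": 0.001, "dz": 0.0005, "wx": 0.06, "wy": 0, "wz": 0, "fingers": 1}, {"dx": 0.04, "dy": 0.001, "dz": 0, "wx": 0.06, "wy": 0, "wz": 0, "fingers": 1}, {"dx": 0.02, "dy": 0.0005, "dz": 0, "wx": 0, "wy": 0, "wz": 0, "fingers": 1}, {"dx": 0.01, "dy": 0, "dz": 0, "wx": 0, "wy": 0, "wz": 0, "fingers": 1}, {"dx": 0, "dy": 0, "dz": 0, "wx": 0, "wy": 0, "wz": 0, "fingers": 1}]'

```text
clock: 11.62
eef_pos: [476.9, 376.9, 75.4]
tool_rot: [-1.411, 1.571, -1.493]
force: [-0.5, 0.1, -0.0]
width: 11.9
```

```bash
python3 look.py socket_mouth 23 w8.png; python3 -c "
import cv2
from h import *
im=cv2.imread('pics/w8.png');cv2.imwrite('pics/w8z.png',cv2.resize(im[200:400,230:400],None,fx=3,fy=3,interpolation=0))
save('side','s8.png');im=cv2.imread('pics/s8.png');cv2.imwrite('pics/s8z.png',cv2.resize(im[260:380,420:560],None,fx=5,fy=5))"
```

```text
eef [476.9 376.9  75.4] jaw yaw -4.71 tilt x [ 0. -0. -1.] t 11.62 w 11.928945798728941 F [-0.5  0.1 -0. ]
mark 0.59 [310.5 273.2] [474.8 375.5  23. ] z0: [474.2 368.8   4. ]
sil 0.8 [311. 257.] [72. 62.] 90.0 [475.8 383.9] [[462.5, 403.1], [492.1, 400.6], [489.7, 363.7], [458.7, 366.3]]
sil 0.29 [370.5 215.7] [367.8 449.9] 2.8 [505.8 402.1] [[392.5, 289.0], [439.0, 506.5], [591.1, 487.3], [596.8, 260.0]]
```

View pics/w8z.png

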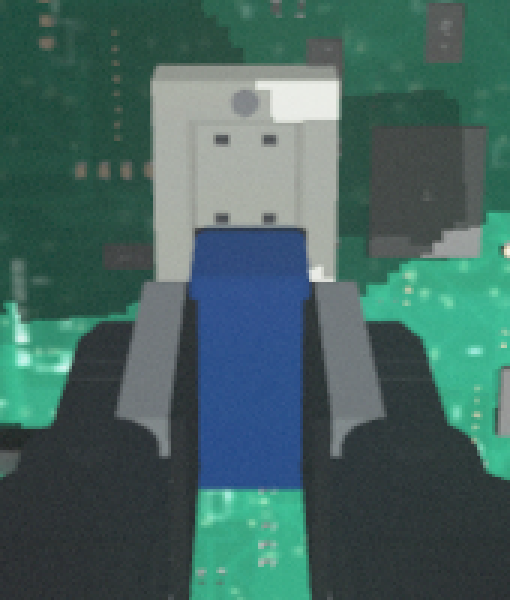

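View pics/s8z.png

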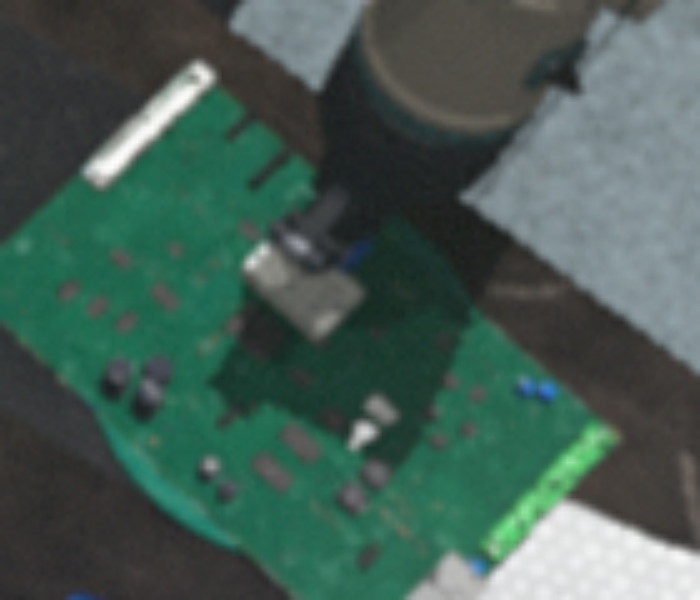

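```bash
python3 - <<'E'
from h import *
R=np.array([[0,0,1],[-.269,-.963,0],[.963,-.269,0]]);o=np.array([-143.17,68.73,-.2])
def f(u,r,x):
    d=R.T@np.array([(u-312.96)/417.39,(r-244.25)/417.39,1]); return (o+d*(x-o[0])/d[0]).round(1)
for zt in (75.,76): print(f(312,226.7,zt-23)-[0,23,0],f(312.3,240.3,zt-23)-[0,15.5,0],'L/R edges',f(294,293.3,zt-23)-f(292-10,293.3,zt-23),f(230+153/3,226.7,zt-23),f(230+340/3,226.7,zt-23))
# relay
print(f(230+196/3,297,-9.7),f(230+305/3,297,-9.7), 'end',f(313,200+488/3,-9.7),'low edge +y (pins/case bottom)',f(313,200+229/3,8.3),f(313,200+229/3,12.3))
E
python3 plan.py 476.5 376 46 -4.7 3
```

```text
[52.   0.  -0.7] [52.   0.7 -0.5] L/R edges [0. 0. 6.] [ 52.   23.  -15.5] [52.  23.  14.4]
[53.  -0.3 -0.7] [53.   0.4 -0.5] L/R edges [0. 0. 6.] [ 53.   22.7 -15.6] [53.  22.7 14.5]
[-9.7 12.6 -6.3] [-9.7 12.6  6.2] end [ -9.7 -12.9  -0.2] low edge +y (pins/case bottom) [ 8.3 13.6 -0.2] [12.3 12.1 -0.2]
rv deg [ 0.01  0.06 -0.06] d [ -0.7  -1.4 -30.1] t 11.82
{"dx":0.013,"dy":-0.001,"dz":-0,"wx":0.001,"wy":0.003,"wz":-0.003}
{"dx":0.014,"dy":-0,"dz":-0.001,"wx":0.001,"wy":0.003,"wz":-0.003}
{"dx":0.013,"dy":-0.001,"dz":0,"wx":0.001,"wy":0.003,"wz":-0.003}
```

>>> servo_tool --rows '[{"dx": 0.012, "dy": -0.0008, "dz": -0.0008, "wx": 0, "wy": 0, "wz": 0, "fingers": 1}, {"dx": 0.012, "dy": 0, "dz": 0, "wx": 0, "wy": 0, "wz": 0, "fingers": 1}, {"dx": 0.009, "dy": 0, "dz": 0, "wx": 0, "wy": 0, "wz": 0, "fingers": 1}, {"dx": 0.006, "dy": 0, "dz": 0, "wx": 0, "wy": 0, "wz": 0, "fingers": 1}, {"dx": 0, "dy": 0, "dz": 0, "wx": 0, "wy": 0, "wz": 0, "fingers": 1}]'

```text
clock: 12.45
eef_pos: [475.9, 376.3, 45.6]
tool_rot: [-2.36, 1.57, -2.442]
force: [-0.2, -0.5, 0.6]
width: 12.1
```

```bash
python3 look.py socket_mouth 23 w9.png; python3 -c "
import cv2
from h import *
im=cv2.imread('pics/w9.png');cv2.imwrite('pics/w9z.png',cv2.resize(im[200:400,230:400],None,fx=3,fy=3,interpolation=0))
save('side','s9.png');im=cv2.imread('pics/s9.png');cv2.imwrite('pics/s9z.png',cv2.resize(im[260:380,420:560],None,fx=5,fy=5))
save('top','t9.png')"
```

```text
eef [475.9 376.3  45.6] jaw yaw -4.69 tilt x [-0.001 -0.001 -1.   ] t 12.45 w 12.147407007915314 F [-0.2 -0.5  0.6]
sil 0.71 [313. 264.] [58. 72.] 90.0 [476.1 389.5] [[462.4, 403.2], [491.8, 400.7], [490.3, 375.3], [459.8, 377.8]]
```

View pics/w9z.png

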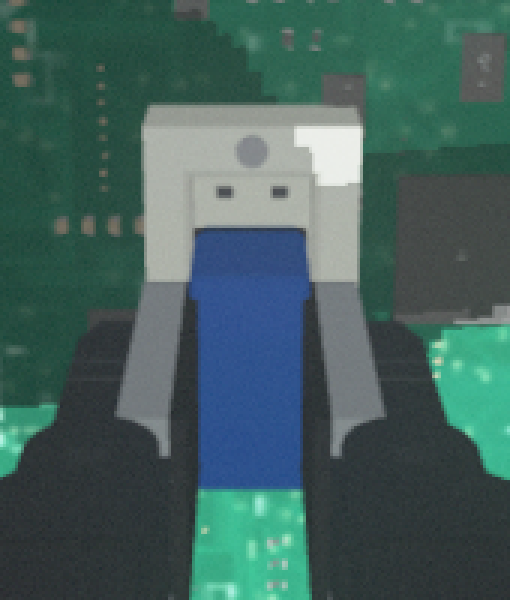

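View pics/s9z.png

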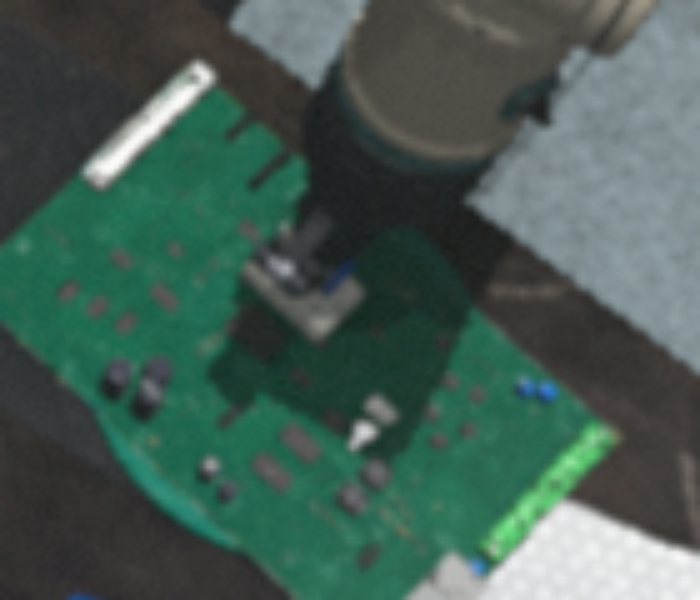

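View pics/t9.png

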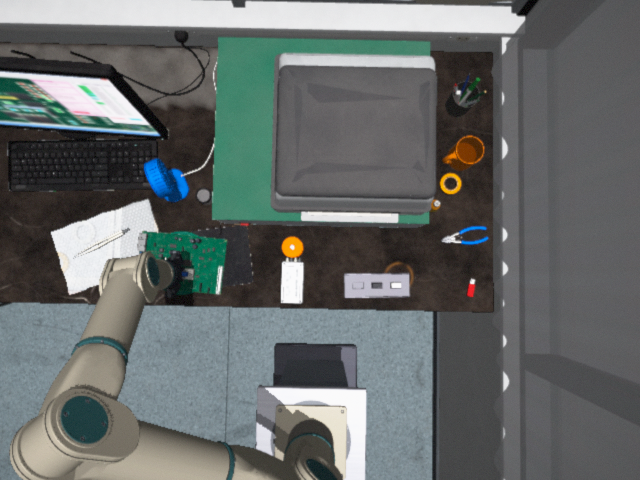

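```bash
python3 - <<'E'
from h import *
R=np.array([[0,0,1],[-.269,-.963,0],[.963,-.269,0]]);o=np.array([-143.17,68.73,-.2])
def f(u,r,x):
    d=R.T@np.array([(u-312.96)/417.39,(r-244.25)/417.39,1]); return (o+d*(x-o[0])/d[0]).round(1)
for x in (22,23,24): print(f(230+252.5/3,241.3,x)-[0,23,0],f(230+250/3,257.7,x)-[0,15.5,0],f(230+143/3,241.3,x)[2],f(230+362/3,241.3,x)[2])
s=ctrl.read_state(); print(s['eef_pos'],s['qd'],s['clock'])
E
```

```text
[22.   0.8  0.3] [22.   1.3 -0. ] -14.7 15.3
[23.   0.6  0.3] [23.  1. -0.] -14.8 15.4
[24.   0.3  0.3] [24.   0.7 -0. ] -14.8 15.5
[476.21832345 376.6869235   46.35469875] [-0.00243461 -0.00126654 -0.00185657 -0.00047018 -0.00101877  0.00145172
  0.00160838] 12.7
```

```bash
python3 -c "
from cell import ctrl
print(ctrl.finish_job())"
```

```text
the job is handed in; nothing more can be done
None
```

I plucked the blue relay from its tray pocket and carried it over the adapter box with its underside about 138 mm above the desk. I handed the job in at about 12.7 s with the relay held above the white socket; no verdict is reported.

- **Position:** the last wrist picture puts the relay within about 0.5 mm of the opening's centre. Its underside is about 10 mm above the socket's top face.
- **Orientation:** the jaws were at -4.7° against a measured socket angle of about -4.9°, and the tool was vertical to about 0.001 rad.
- **Grip:** the relay did not slip between the lift and the end. The finger opening read about 12 mm rather than the relay's 14 mm, but it stayed steady throughout.
- **Contact:** the force readings stayed at noise level (under 1 N) near the board.
- **Other things:** the last top picture shows the white and black relays, box, spool, cutters and USB stick where they were. I judged this by eye, not by measurement.

The position readings jittered by about 1 mm and the networks' marks differed by 1 to 3 mm. I therefore centred the relay from edges measured in the wrist pictures.

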